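# Shut the workshop tool chest

## Robot

A 7-joint arm with a two-finger parallel gripper is mounted at the origin on the work surface. World frame = base frame: x ahead of the robot, y to its left, z up, the work surface at z = 0. Lengths are in m, angles in rad, forces in N, time in s.
With the tool pointing down it reaches from about 0.35 to 0.9 m from the base axis. Payload 7.2 kg.
Tool frame: the origin (TCP) lies on the centre line of the jaws, within the pads' length; the fingertips stand 22 mm ahead of it and the grasp point (between the pads) lies 3 mm ahead of it; z points along the fingers, y is the line along which they close (so a half turn about z gives the same grasp; the last joint's range is limited). The gripper opens to 88 mm and grips with 3 to 60 N. Pads are 20 mm wide; open, the fingers measure 115 mm over their backs; the gripper's body (75 mm by 178 mm) begins 61 mm behind the grasp point.
Start: joints at [1.195, 0.411, -0.013, 1.596, 0.006, 1.134, -0.082], TCP at [0.189, -0.596, 0.245] pointing down, gripper open.
Joint ranges: [-2.95, 2.95], [-0.29, 1.99], [-1.47, 1.44], [0.14, 2.54], [-1.03, 4.17], [0.13, 1.85], [-2.86, 2.86]. Speed limits (rad/s): [2.39, 2.39, 3.01, 3.01, 3.14, 3.14, 3.14].

## Interface

Orientations are given as [roll, pitch, yaw] about the fixed x, y, z axes, in that order (R = Rz(yaw) Ry(pitch) Rx(roll)).
In Python, from cell import ctrl gives the robot as it stands.
- The arm moves only by the tool carry_out, never from a script. Its argument "increments" is a list of rows, each a list of 4 numbers: the shift along the world's x, y, z in cm, then the turn about the world's z in rad. A call has 1 to 10 rows; each row shifts and turns the commanded pose from where the row before left it; what a row does not reach is not made up. A row lasts 1/12 s, in which the tool goes at most 41.7 mm and 7.16 degrees, less where a joint would pass 70% of its speed; a pose out of reach is approached as far as the arm can. A call is refused whole if a number of a shift passes 4.17 or a number of a turn 0.125, either way. A call with a gripper value outside its range is refused whole. "fingers" is the finger opening in cm, from 0 to 8.78, set as the call begins (left out, the last holds). The fingers move at their own pace and stop on an object; "force" is the grip in N (left out, the last holds). Time passes only in rows, so rows that do not move let the fingers close. It gives the time, the measured TCP pose, the force, the opening and the grip force at its end, in the units of the state.
- ctrl.get_state(): the state, without advancing time (a new reading comes with each control period).
- ctrl.read_camera(name): name is "scene" or "top"; returns (picture, depth): 420x560x3 uint8, red, green, blue; 420x560 float32, m along the optical axis (not along the pixel's ray), 0 where there is no reading.
- ctrl.get_calibration(name): a dict with "mtx" (3x3 intrinsics, pixels), "extrinsics" (4x4, takes a point from world to camera coordinates). Camera axes: x right, y up, looking along -z (the intrinsics and any distortion apply to the point x, -y, -z); pixel columns grow to the right and rows downward; lengths in m; the calibration is good to about 2 mm. A picture is of the moment at which its call begins. get_calibration takes no time and is no camera call.
- ctrl.sign_off(): hands the job in; it is judged then, once.
The state is a dict: "time": time; "joints": joint angles; "joint_velocities": joint speeds; "effort": joint torques, N m; "ee_pos": TCP position; "tcp_rot": TCP orientation; "wrist_force": force on the tool from outside, world axes, zero at the start; "torque": the same for the moment, N m; "grip_width": finger opening in m; "grasp_force": force on a finger pad.
Only numpy, scipy, OpenCV 4.12 (cv2) and the standard library are available. Lean on these libraries where they do the work, as an engineer would, in place of code of your own. Each camera call takes 0.05 s, during which the arm holds its last target. There are 200 camera calls.

## Task

Close up the small grey tool chest without grasping anything: with the fingertips push both open drawers gently, without slamming them, until they are fully home, and only then swing the standing lid over and push it gently down until it is fully shut. The two bearings stay lying in their drawers and everything else on the bench stays where it is. Nothing is to be lifted, and neither the drawers nor the lid pulled further open.

Things in the scene. Friction and masses are not known exactly. Their poses are not given: they have to be found in the camera images.
- chest: Grey sheet-metal tool chest, fixed to the bench, 160 deep (x), 250 wide (y), 100 high without lid. Origin: centre of its underside. -x points out of the drawer fronts, +x to the lid hinge, z up. Two drawers side by side below; above them an open tray (its sockets are fixed, below the rim) that the lid covers. Free space: 55 mm behind it, 45 mm in front of the open drawers.
- drawer_far (a joint): Opening of the drawer on the chest's +y side (farther from the robot), m: 0 = home, grows as it slides out along the chest's -x. Starts 0.035 to 0.085. About 2 N of friction plus 8 N per m/s; hard stop at 0; it stays where it is left. Slamming is more than 0.5 m/s.
- drawer_near (a joint): The same for the drawer on the chest's -y side (nearer the robot).
- drawer_far_pull (a point): Middle of the front face of the far drawer's pull: a straight aluminium lip, 118 wide like the drawer, 10 high, 12 out from the flat drawer front near its top. 61 above the bench, axes as the chest's; with the drawer home at (-0.100, 0.0605, 0.061) m in the chest's frame. The drawer front spans 10 to 66 above the bench, with the open drawer behind it.
- drawer_near_pull (a point): The same point on the near drawer; home at (-0.100, -0.0605, 0.061) in the chest's frame.
- lid (a joint): Lid angle, rad: 0 = shut (level on the chest), pi/2 = upright, more = leaning back. Starts 1.25 to 1.75. A stiff hinge (0.5 N m of friction; lid 0.3 to 0.4 kg) holds it where it is left. To shut it, push its outer face from behind (the side away from the drawers), over and down. Slamming is more than 5 rad/s.
- lid_hinge (a point): Middle of the lid's hinge line, fixed to the chest, at (0.080, 0, 0.100) in the chest's frame; the hinge line runs along the chest's y.
- lid_edge (a point): Middle of the lid's free edge on its outer face: 172 from the hinge line along the lid, 8 out from it. The lid is a plate 8 thick, 254 wide along the hinge line, its inner face through the hinge line; a lip 12 deep hangs inwards from the free edge. Site axes: -x along the lid from hinge to edge, z out of its outer face.
- bearing_far: Steel bearing ring, 42 across, 15 high, lying loose on the floor of the far drawer. Origin: centre of its underside.
- bearing_near: The same in the near drawer.
- socket_big: Bystander: steel socket standing on end, 32 across, 40 high, on the bench in front of the drawers. Origin: centre of its underside.
- socket_small: Bystander: steel socket standing on end, 24 across, 50 high, beside the chest. Origin: centre of its underside.
- race: Bystander: flat steel bearing race, 64 across, 18 high, on the bench behind the chest. Origin: centre of its underside.
- wrench: Bystander: steel wrench lying on the bench.
- screwdriver: Bystander: screwdriver lying on the bench.
- grease: Bystander: white jar with black cap, 70 across, 80 high. Origin: centre of its underside.
- oilcan: Bystander: steel can, 60 across, 170 high. Origin: centre of its underside.
- mug: Bystander: white mug, 80 across, 90 high. Origin: centre of its underside.

How it is judged:
On the way, in this order (a step that is already met when the one before it is completed fails the run):
1. both drawers are fully home while the lid still stands open (value of joint each of drawer_far, drawer_near below 0.005 m and value of joint lid above 0.8 rad), for 0.2 s.
2. the lid is fully shut (value of joint each of drawer_far, drawer_near below 0.005 m and value of joint lid below 0.05 rad), for 0.2 s.
At the end, for the whole second after the job is handed in: Both drawers are within 5 mm of home, the lid within 0.05 rad of shut, and each bearing lies flat and at rest on the floor of its own drawer (all of step 2 and x of bearing_far in the frame of drawer_far_pull between 0.02 and 0.15 m and height (world z) of each of bearing_far, bearing_near below 0.03 m and angle between each of bearing_far, bearing_near's own z axis and vertical below 0.3 rad and linear speed of each of bearing_far, bearing_near below 0.03 m/s and x of bearing_near in the frame of drawer_near_pull between 0.02 and 0.15 m); the robot touches nothing.
It fails at once if the lid is lowered past 0.8 rad while a drawer is still more than 10 mm out (value of joint lid below 0.8 rad and value of joint any of drawer_far, drawer_near above 0.01 m).
It fails at once if a drawer is pulled further open (past 100 mm) or the lid further back (past 1.9 rad) (value of joint any of drawer_far, drawer_near above 0.1 m or value of joint lid above 1.9 rad).
It fails at once if a drawer (over 0.5 m/s) or the lid (over 5 rad/s) is slammed (velocity of joint any of drawer_far, drawer_near below -0.5 m/s or velocity of joint lid below -5 rad/s).
It fails at once if a bearing is lifted or tipped in its drawer (height (world z) of any of bearing_far, bearing_near above 0.035 m or angle between any of bearing_far, bearing_near's own z axis and vertical above 0.6 rad).
It fails at once if a bystander is moved by more than 25 mm (distance of any of socket_big, socket_small, race, wrench, screwdriver, grease, oilcan, mug from where it was at the start of the episode above 0.025 m).
It also fails if it takes over 72 s, if anything falls off the work surface, if the arm or the gripper's body presses on something with over 40 N, if the wrist force passes 120 N, or if a joint passes its speed limit or range.

## Working session

There is one attempt and no reset: what is moved stays moved. The work goes in short steps, Python scripts to look and compute and a tool call to move; the robot and the scene stay as the last step left them, time stands still between calls to the robot, and variables do not carry over. Pictures are saved under pics/ and viewed, at most 10 in all, crops included, and the job is handed in when it is done.

Besides the shell and the picture viewer there is one more tool, called after "Request:" as name(argument=value, ...), one argument or row to a line, values as JSON. carry_out: Moves the arm, as the interface text tells. Its arguments: {"type":"object","properties":{"increments":{"type":"array"},"fingers":{"type":"number"},"force":{"type":"number"}},"required":["increments"]}

```bash
mkdir -p pics; cat > h.py <<'E'
import numpy as np, cv2
from cell import ctrl
def look(n, save=None):
    rgb,d=ctrl.read_camera(n)
    if save: cv2.imwrite(f'pics/{save}.png',rgb[:,:,::-1])
    c=ctrl.get_calibration(n);K=c['mtx'];E=c['extrinsics']
    v,u=np.mgrid[:420,:560]
    x=(u-K[0,2])/K[0,0]*d; y=(v-K[1,2])/K[1,1]*d
    P=np.stack([x,-y,-d,np.ones_like(d)],-1)@np.linalg.inv(E).T
    P=P[...,:3]; P[d==0]=np.nan
    return rgb,d,P
E
python3 - <<'E'
from h import *
for n in('top','scene'):
    r,d,P=look(n,n+'0'); np.save(n+'0.npy',P)
    c=ctrl.get_calibration(n); print(n,c['mtx'].tolist(),np.linalg.inv(c['extrinsics']).round(3).tolist(),[k for k in c])
s=ctrl.get_state();print(s['time'],s['ee_pos'],s['tcp_rot'],s['grip_width'])
E
```

```text
top [[506.305352918756, 0.0, 286.3356379355178], [0.0, 506.305352918756, 209.09723313729563], [0.0, 0.0, 1.0]] [[-0.008, 0.984, -0.179, 0.351], [-1.0, -0.01, -0.008, -0.061], [-0.01, 0.179, 0.984, 1.486], [0.0, 0.0, 0.0, 1.0]] ['mtx', 'extrinsics']
scene [[416.85766521266413, 0.0, 277.3549441531842], [0.0, 416.85766521266413, 211.87384816312007], [0.0, 0.0, 1.0]] [[-0.746, -0.572, 0.342, 1.097], [0.666, -0.63, 0.4, 0.545], [-0.013, 0.526, 0.851, 1.342], [0.0, 0.0, 0.0, 1.0]] ['mtx', 'extrinsics']
0.1 [ 0.18917333 -0.59523462  0.24390577] [-3.14014798e+00  1.07322942e-04  3.07812963e-01] 0.08741308828667918
```

View pics/top0.png

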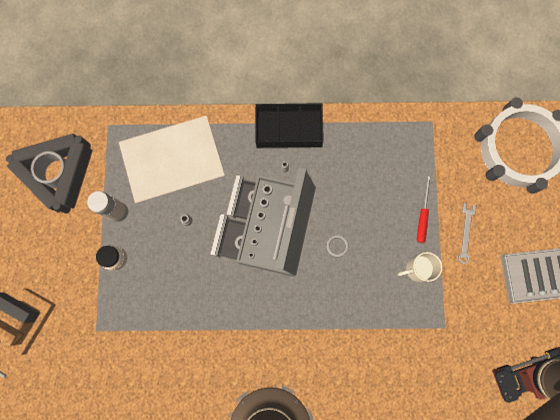

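View pics/scene0.png

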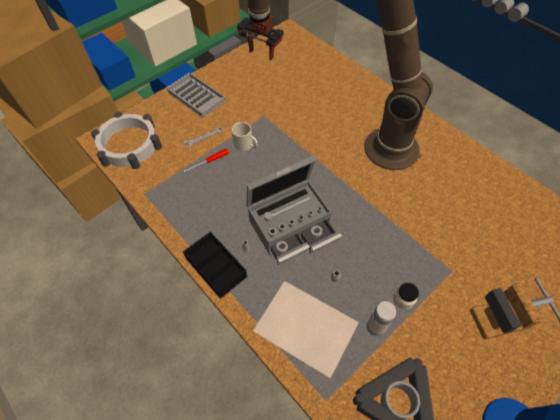

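Top view: the drawer lips are bright strips at about (235,197) far and (219,235) near. The chest body is centred at about (270,223) and the lid stands at about (300,220). The small socket is at (285,166), the big socket at (185,219) and the race at (337,246). Chest -x points roughly along world +y.

```bash
python3 - <<'E'
from h import *
im=cv2.imread('pics/top0.png').astype(int);P=np.load('top0.npy')
g=im.min(2); sat=im.max(2)-g
roi=np.zeros((420,560),bool);roi[165:262,205:250]=1
m=((g>185)&(sat<25)&roi).astype(np.uint8)
n,l,st,c=cv2.connectedComponentsWithStats(m)
for i in range(1,n):
    if st[i,4]<40: continue
    q=P[l==i]; q=q[np.isfinite(q[:,2])]
    r=cv2.minAreaRect((q[:,:2]*1000).astype(np.float32)); print('lip',st[i],np.nanmedian(q,0).round(4),r,np.percentile(q[:,2],[5,95]).round(3))
    vx=cv2.fitLine(q[:,:2].astype(np.float32),cv2.DIST_HUBER,0,.001,.001).ravel();print('dir',vx)
# chest rim
roi[:]=0;roi[160:285,225:325]=1
z=P[...,2]
for lo,hi in((.093,.108),(.12,.31)):
    q=P[roi&(z>lo)&(z<hi)]; print(lo,len(q),cv2.minAreaRect((q[:,:2]*1000).astype(np.float32)),q[:,2].max())
for nm,(u,v) in dict(small=(285,166),big=(185,219),race=(337,246)).items():
    q=P[v-14:v+15,u-14:u+15].reshape(-1,3);q=q[(q[:,2]>.012)&(q[:,2]<.08)];print(nm,len(q),q.mean(0).round(3),q.min(0).round(3),q.max(0).round(3))
# scene view: lid plane
S=np.load('scene0.npy');q=S[155:250,240:335].reshape(-1,3);q=q[np.isfinite(q[:,2])]
print('scene rim',cv2.minAreaRect((q[(q[:,2]>.094)&(q[:,2]<.106)][:,:2]*1000).astype(np.float32)))
k=q[q[:,2]>.13];
for a in(.13,.16,.19,.22,.25):
    b=k[(k[:,2]>a)&(k[:,2]<a+.03)]
    if len(b)>5: print(a,len(b),cv2.minAreaRect((b[:,:2]*1000).astype(np.float32)),b.mean(0).round(4))
print(k[:,2].max())
r=cv2.imread('pics/top0.png')[150:290,190:360];cv2.imwrite('pics/crop.png',cv2.resize(r,None,fx=4.2,fy=4.2,interpolation=cv2.INTER_CUBIC))
E
```

```text
lip [228 192   7  22  57] [0.6298 0.109  0.0648] ((631.122802734375, 108.74553680419922), (9.886550903320312, 62.9031982421875), 78.35460662841797) [0.061 0.071]
dir [ 0.97882473 -0.20470019  0.62392145  0.11068311]
lip [211 215  13  40 113] [0.5345 0.1479 0.0652] ((539.549560546875, 147.47708129882812), (10.120333671569824, 115.79341125488281), 76.68627166748047) [0.061 0.07 ]
dir [ 0.97392774 -0.22685842  0.5356599   0.14864625]
0.093 709 ((561.7692260742188, -20.950027465820312), (167.7029571533203, 250.8806915283203), 76.58120727539062) 0.1075281394149521
0.12 2042 ((548.5274047851562, -75.4980239868164), (49.888301849365234, 254.29248046875), 76.61953735351562) 0.27764806529219643
small 66 [ 0.742 -0.045  0.04 ] [ 0.734 -0.055  0.013] [ 0.753 -0.034  0.057]
big 102 [0.587 0.244 0.033] [0.574 0.231 0.012] [0.604 0.263 0.047]
race 165 [ 0.509 -0.196  0.017] [ 0.479 -0.225  0.012] [ 0.541 -0.163  0.025]
scene rim ((559.8056640625, -19.24433135986328), (166.95660400390625, 252.59825134277344), 76.3057632446289)
0.13 219 ((542.5445556640625, -87.00044250488281), (10.030502319335938, 254.8653106689453), 76.48249053955078) [ 0.548  -0.089   0.1457]
0.16 223 ((545.4122924804688, -82.56503295898438), (9.48405647277832, 251.79331970214844), 76.59831237792969) [ 0.5509 -0.0834  0.1758]
0.19 241 ((546.9817504882812, -77.55448913574219), (10.008245468139648, 252.34527587890625), 76.21122741699219) [ 0.5488 -0.0768  0.2055]
0.22 145 ((547.9224853515625, -71.76582336425781), (7.942890167236328, 253.45118713378906), 76.40559387207031) [ 0.5578 -0.0741  0.229 ]
0.25 476 ((549.3935546875, -61.907615661621094), (24.330568313598633, 254.7945098876953), 77.0774154663086) [ 0.5531 -0.0629  0.2676]
0.27622762781411314
```

View pics/crop.png

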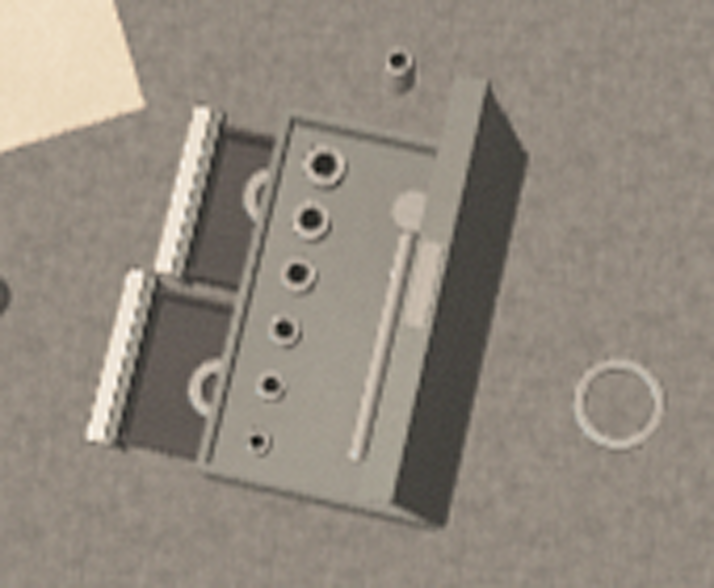

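The crop confirms the layout: two open lips, one bearing in each drawer, and the lid leaning slightly forward. Chest centre is about (0.562,-0.017), with chest +x at about (-0.232,-0.973). The openings are about 60 mm (near) and 43 mm (far), and the lid is at about 1.38 rad.

Request:
carry_out(
  increments=[
    [0,0,3.2,-0.11],
    [0,0,3.2,-0.11],
    [0,0,3.2,-0.11],
    [1.5,3.2,0,-0.11],
    [1.5,3.2,0,-0.1],
    [1.5,3.2,0,0],
    [1.5,3.2,0,0],
    [1.5,3.2,0,0],
    [1.5,3.2,0,0],
    [1.5,3.2,0,0],
  ],
  fingers=0,
  force=20,
)

```text
time: 0.93
ee_pos: [0.2946, -0.3698, 0.3404]
tcp_rot: [-3.142, 0.0, -0.232]
wrist_force: [1.1, 0.4, 0.7]
grip_width: 0.0246
grasp_force: 0.0
```

Request:
carry_out(
  increments=[
    [1.5,3.3,0,0],
    [1.5,3.3,0,0],
    [1.5,3.3,0,0],
    [1.5,3.3,0,0],
    [1.5,3.3,0,0],
    [1.5,3.3,0,0],
    [1.5,3.3,0,0],
    [1.5,3.3,0,0],
    [1.5,3.3,0,0],
    [1.5,3.3,0,0],
  ],
)

```text
time: 1.77
ee_pos: [0.4445, -0.0399, 0.3406]
tcp_rot: [3.141, -0.0, -0.232]
wrist_force: [0.2, -1.3, 0.6]
grip_width: 0.0005
grasp_force: 0.0
```

Request:
carry_out(
  increments=[
    [1.5,3.3,0,0],
    [1.5,3.3,0,0],
    [1.5,3.3,0,0],
    [1.5,3.3,0,0],
    [1.5,3.3,0,0],
    [1.5,3.3,0,0],
    [1.5,3.0,0,0],
    [0,0,0,0],
    [0,0,0,0],
  ],
)

```text
time: 2.52
ee_pos: [0.549, 0.1884, 0.3395]
tcp_rot: [-3.141, 0.002, -0.229]
wrist_force: [-0.7, -0.7, -0.5]
grip_width: -0.0
grasp_force: 0.0
```

Request:
carry_out(
  increments=[
    [0,0,-3.5,0],
    [0,0,-3.5,0],
    [0,0,-3.5,0],
    [0,0,-3.5,0],
    [0,0,-3.5,0],
    [0,0,-3.5,0],
    [0,0,-3,0],
    [0,0,-2,0],
    [0,0,-1,0],
    [0,0,0,0],
  ],
)

```text
time: 3.35
ee_pos: [0.5481, 0.1844, 0.0687]
tcp_rot: [3.139, 0.003, -0.234]
wrist_force: [0.4, 0.1, 0.5]
grip_width: 0.0006
grasp_force: 0.0
```

```bash
python3 - <<'E'
from h import *
a,_,_=look('scene');
cv2.imwrite('pics/s1.png',cv2.resize(a[180:290,230:380,::-1],None,fx=5,fy=5))
print({k:np.round(v,4) for k,v in ctrl.get_state().items() if k in('ee_pos','wrist_force')})
E
```

```text
{'ee_pos': array([0.5491, 0.1852, 0.0704]), 'wrist_force': array([0.4701, 0.2127, 0.5434])}
```

View pics/s1.png

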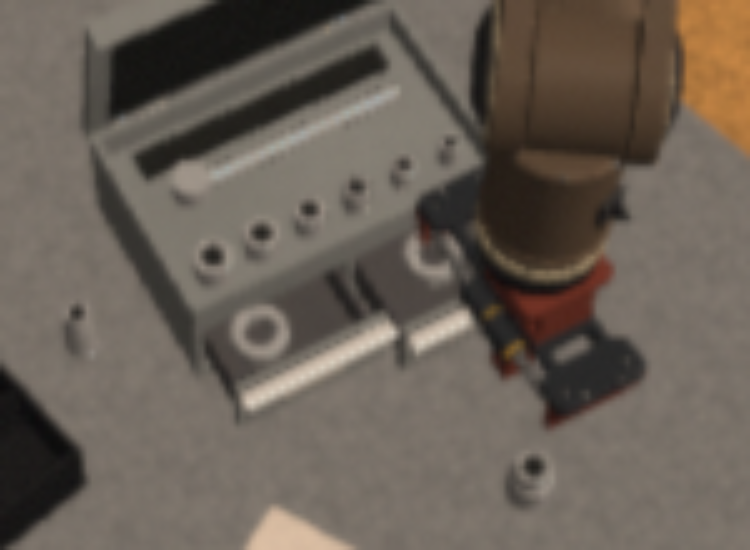

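The fingers are down just in front of the near lip, at crop (500,340), clear of the big socket at (530,475). Next I push the near drawer.

Request:
carry_out(
  increments=[
    [-0.16,-0.68,0,0],
    [-0.16,-0.68,0,0],
    [-0.16,-0.68,0,0],
    [-0.16,-0.68,0,0],
    [-0.16,-0.68,0,0],
    [-0.16,-0.68,0,0],
    [-0.16,-0.68,0,0],
    [-0.16,-0.68,0,0],
    [-0.16,-0.68,0,0],
    [-0.12,-0.49,0,0],
  ],
)

```text
time: 4.23
ee_pos: [0.5336, 0.1193, 0.0706]
tcp_rot: [3.141, -0.0, -0.233]
wrist_force: [2.1, 1.5, 1.6]
grip_width: 0.0005
grasp_force: 1.2
```

Request:
carry_out(
  increments=[
    [-0.07,-0.29,0,0],
    [-0.07,-0.29,0,0],
    [-0.05,-0.2,0,0],
    [0,0,0,0],
  ],
)

```text
time: 4.57
ee_pos: [0.5316, 0.1118, 0.0705]
tcp_rot: [3.141, 0.001, -0.233]
wrist_force: [0.0, 0.6, -0.5]
grip_width: 0.0004
grasp_force: 0.0
```

Request:
carry_out(
  increments=[
    [-0.05,-0.2,0,0],
    [-0.05,-0.2,0,0],
    [0,0,0,0],
  ],
)

```text
time: 4.82
ee_pos: [0.5305, 0.1081, 0.0704]
tcp_rot: [3.141, 0.001, -0.232]
wrist_force: [0.7, 0.7, -0.5]
grip_width: 0.0003
grasp_force: 0.4
```

Request:
carry_out(
  increments=[
    [-0.05,-0.2,0,0],
    [0,0,0,0],
  ],
)

```text
time: 4.98
ee_pos: [0.53, 0.1062, 0.0705]
tcp_rot: [3.141, 0.001, -0.232]
wrist_force: [1.3, 0.6, -1.1]
grip_width: 0.0006
grasp_force: 0.5
```

Request:
carry_out(
  increments=[
    [-0.05,-0.2,0,0],
    [0,0,0,0],
  ],
)

```text
time: 5.15
ee_pos: [0.5295, 0.1042, 0.0706]
tcp_rot: [3.141, 0.0, -0.232]
wrist_force: [0.4, 0.7, -0.4]
grip_width: 0.0
grasp_force: 0.5
```

Request:
carry_out(
  increments=[
    [-0.05,-0.2,0,0],
    [0,0,0,0],
  ],
)

```text
time: 5.32
ee_pos: [0.5291, 0.1021, 0.0706]
tcp_rot: [3.141, 0.0, -0.232]
wrist_force: [-0.5, 1.3, -0.4]
grip_width: 0.0008
grasp_force: 0.5
```

Request:
carry_out(
  increments=[
    [-0.05,-0.2,0,0],
    [0,0,0,0],
  ],
)

```text
time: 5.48
ee_pos: [0.5288, 0.101, 0.0706]
tcp_rot: [-3.141, 0.0, -0.232]
wrist_force: [0.1, 4.1, -1.5]
grip_width: 0.0004
grasp_force: 2.0
```

Request:
carry_out(
  increments=[
    [-0.05,-0.2,0,0],
    [0,0,0,0],
  ],
)

```text
time: 5.65
ee_pos: [0.5288, 0.1009, 0.0707]
tcp_rot: [-3.138, -0.001, -0.231]
wrist_force: [1.9, 8.7, -5.3]
grip_width: 0.0004
grasp_force: 4.7
```

```bash
python3 - <<'E'
from h import *
a,_,_=look('scene');
cv2.imwrite('pics/s2.png',cv2.resize(a[180:290,230:380,::-1],None,fx=5,fy=5))
E
```

```text
(no output)
```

View pics/s2.png

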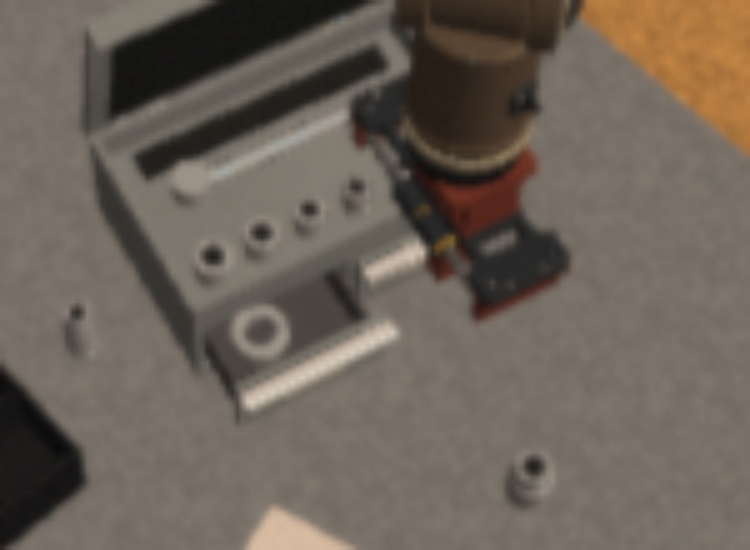

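The near lip now sits flush against the chest front, at crop (395,262), and the contact force has risen to about 9 N, so that drawer is home. I retract and go to the far drawer.

Request:
carry_out(
  increments=[
    [0.4,1.7,0,0],
    [0.65,2.75,0,0],
    [0.65,2.75,0,0],
    [3,-0.72,0,0],
    [3,-0.72,0,0],
    [3,-0.72,0,0],
    [2.8,-0.66,0,0],
    [0,0,0,0],
  ],
)

```text
time: 6.37
ee_pos: [0.6682, 0.138, 0.0702]
tcp_rot: [3.14, -0.003, -0.237]
wrist_force: [-1.3, -0.6, 0.0]
grip_width: 0.0003
grasp_force: 0.0
```

```bash
python3 - <<'E'
from h import *
r,d,P=look('top','t3')
im=r.astype(int);g=im.min(2);sat=im.max(2)-g
m=(g>185)&(sat<25);m[:165]=0;m[262:]=0;m[:,:205]=0;m[:,262:]=0
q=P[m];q=q[np.isfinite(q[:,2])&(q[:,2]>.05)&(q[:,2]<.08)]-[.5616,-.0165,0]
x=q[:,0]*-.232-q[:,1]*.973;y=q[:,0]*.973-q[:,1]*.232
for a in np.arange(-.12,.12,.02):
    s=(y>=a)&(y<a+.02); print(round(a,2),s.sum(),np.round(np.percentile(x[s],[5,50]),4) if s.sum() else '')
e=ctrl.get_state()['ee_pos'];e=e-np.array([.5616,-.0165,0]);print(e,e[0]*-.232-e[1]*.973,e[0]*.973-e[1]*.232)
E
```

```text
-0.12 0 
-0.1 0 
-0.08 0 
-0.06 0 
-0.04 0 
-0.02 0 
0.0 0 
0.02 0 
0.04 0 
0.06 0 
0.08 0 
0.1 0 
[0.10380381 0.15591496 0.06982556] -0.17578773981945178 0.06482883709343921
```

Request:
carry_out(
  increments=[
    [-0.14,-0.58,0,0],
    [-0.14,-0.58,0,0],
    [-0.14,-0.58,0,0],
    [-0.14,-0.58,0,0],
    [-0.14,-0.58,0,0],
    [-0.14,-0.58,0,0],
    [-0.14,-0.58,0,0],
    [-0.14,-0.58,0,0],
    [-0.14,-0.58,0,0],
    [-0.1,-0.4,0,0],
  ],
)

```text
time: 7.25
ee_pos: [0.6496, 0.0853, 0.0708]
tcp_rot: [3.141, -0.0, -0.232]
wrist_force: [-0.6, 2.7, 1.4]
grip_width: 0.0004
grasp_force: 1.2
```

Request:
carry_out(
  increments=[
    [-0.07,-0.29,0,0],
    [-0.05,-0.2,0,0],
    [-0.05,-0.2,0,0],
    [0,0,0,0],
  ],
)

```text
time: 7.58
ee_pos: [0.6481, 0.0785, 0.0706]
tcp_rot: [3.141, -0.0, -0.233]
wrist_force: [0.0, 0.2, -0.4]
grip_width: 0.0002
grasp_force: 0.1
```

Request:
carry_out(
  increments=[
    [-0.05,-0.2,0,0],
    [-0.05,-0.2,0,0],
    [0,0,0,0],
  ],
)

```text
time: 7.83
ee_pos: [0.6472, 0.0746, 0.0706]
tcp_rot: [3.141, -0.0, -0.233]
wrist_force: [0.2, 0.4, -0.3]
grip_width: 0.0004
grasp_force: 0.4
```

Request:
carry_out(
  increments=[
    [-0.05,-0.2,0,0],
    [-0.05,-0.2,0,0],
    [0,0,0,0],
  ],
)

```text
time: 8.08
ee_pos: [0.6467, 0.0729, 0.0708]
tcp_rot: [-3.138, -0.001, -0.231]
wrist_force: [3.5, 4.8, -3.3]
grip_width: 0.0008
grasp_force: 3.2
```

Request:
carry_out(
  increments=[
    [-0.05,-0.2,0,0],
    [0,0,0,0],
  ],
)

```text
time: 8.25
ee_pos: [0.6466, 0.0728, 0.0708]
tcp_rot: [-3.136, -0.002, -0.23]
wrist_force: [5.9, 9.4, -5.9]
grip_width: 0.0004
grasp_force: 5.4
```

Request:
carry_out(
  increments=[
    [0.4,1.7,0,0],
    [0.5,2.1,0,0],
    [0.5,2.1,0,0],
    [0,0,4,0],
    [0,0,4,0],
    [0,0,4,0],
    [0,0,4,0],
    [0,0,4,0],
    [0,0,4,0],
    [0,0,4,0],
  ],
)

```text
time: 9.08
ee_pos: [0.6589, 0.1271, 0.3527]
tcp_rot: [3.14, 0.0, -0.233]
wrist_force: [0.3, 0.4, -0.8]
grip_width: 0.0005
grasp_force: 0.0
```

Request:
carry_out(
  increments=[
    [0,0,2,0],
    [-1.5,-3,0,0],
    [-1.5,-3,0,0],
    [-1.5,-3,0,0],
    [-1.5,-3,0,0],
    [-1.5,-3,0,0],
    [-1.5,-3,0,0],
    [-1.5,-3,0,0],
    [-1.5,-3.2,0,0],
    [0,0,0,0],
  ],
)

```text
time: 9.92
ee_pos: [0.5364, -0.1223, 0.3706]
tcp_rot: [3.136, 0.001, -0.242]
wrist_force: [0.8, 0.2, -0.3]
grip_width: 0.0005
grasp_force: 0.0
```

```bash
python3 - <<'E'
from h import *
r,d,P=look('top')
a,_,S=look('scene')
cv2.imwrite('pics/t4.png',np.hstack([cv2.resize(r[150:290,190:360,::-1],(400,330)),cv2.resize(a[140:260,230:376,::-1],(400,330))]))
q=S[150:262,235:340].reshape(-1,3);q=q[np.isfinite(q[:,2])]-[.5616,-.0165,0]
x=q[:,0]*-.232-q[:,1]*.973;y=q[:,0]*.973-q[:,1]*.232;z=q[:,2]
s=abs(y)<.12
for a in np.arange(.12,.30,.02):
    k=s&(z>a)&(z<a+.02)&(x<.1); print('lid',round(a,2),k.sum(),x[k].mean().round(4),np.percentile(x[k],[5,50,95]).round(3))
for w in((-.12,0),(0,.12)):
    k=(y>w[0])&(y<w[1])&(z>.055)&(z<.075)&(x<-.06); print('lip',k.sum(),np.percentile(x[k],[2,50]).round(4))
    k=(y>w[0])&(y<w[1])&(z>.094)&(z<.106)&(x<0); print('rim front',k.sum(),np.percentile(x[k],[2,50]).round(4))
print(ctrl.get_state()['ee_pos'])
E
```

```text
lid 0.12 126 0.0767 [0.074 0.077 0.079]
lid 0.14 141 0.0726 [0.07  0.073 0.075]
lid 0.16 138 0.0688 [0.067 0.069 0.071]
lid 0.18 148 0.0647 [0.062 0.065 0.067]
lid 0.2 159 0.0607 [0.058 0.061 0.064]
lid 0.22 131 0.0567 [0.054 0.057 0.059]
lid 0.24 3 0.0415 [0.041 0.042 0.042]
lid 0.26 444 0.0471 [0.038 0.047 0.057]<stdin>:9: RuntimeWarning: Mean of empty slice.
  ret = ret.dtype.type(ret / rcount)
Traceback (most recent call last):
IndexError: index -1 is out of bounds for axis 0 with size 0
```

View pics/t4.png

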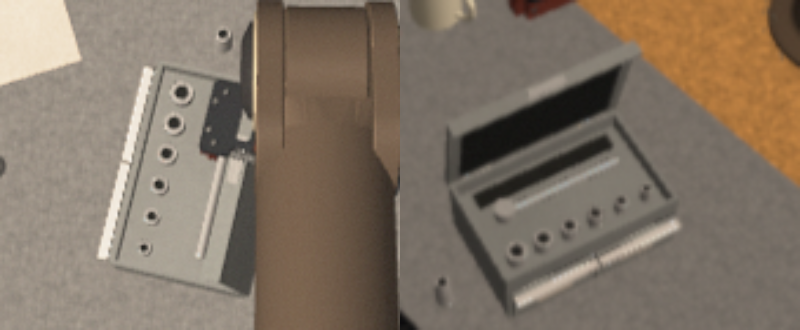

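Left panel: both lips are in line along the chest front, so both drawers are home. Right panel: the lid is still standing (depth fit gives 1.37 rad). Now I lower behind the lid and move to contact.

Request:
carry_out(
  increments=[
    [0,0,-3.5,0],
    [0,0,-3.5,0],
    [0,0,-3.5,0],
    [0.23,0.97,0,0],
    [0.23,0.97,0,0],
    [0.23,0.97,0,0],
    [0.1,0.4,0,0],
    [0,0,0,0],
  ],
)

```text
time: 10.68
ee_pos: [0.5488, -0.0787, 0.2677]
tcp_rot: [-3.141, -0.003, -0.23]
wrist_force: [-0.1, -0.1, 0.2]
grip_width: 0.0003
grasp_force: 0.0
```

```bash
python3 - <<'E'
import numpy as np
from cell import ctrl
s=ctrl.get_state();e=s['ee_pos']-np.array([.5616,-.0165,0]);print(s['ee_pos'],s['wrist_force'],e[0]*-.232-e[1]*.973,e[0]*.973-e[1]*.232)
r=.145
t=np.r_[1.374:0:-.08,0];x=.082-r*np.cos(t)+.008*np.sin(t);z=.1+r*np.sin(t)+.008*np.cos(t)
d=-np.diff(x)
print(np.c_[t[1:],d*23.2,d*97.3,np.diff(z)*100, z[1:]+.022].round(3))
E
```

```text
[ 0.54879994 -0.07866335  0.26771464] [-0.12241623 -0.08723818  0.19583721] 0.06345454962477391 0.0019674401744067156
[[ 1.294  0.265  1.111 -0.21   0.264]
 [ 1.214  0.26   1.092 -0.3    0.261]
 [ 1.134  0.254  1.065 -0.389  0.257]
 [ 1.054  0.246  1.031 -0.475  0.252]
 [ 0.974  0.236  0.991 -0.559  0.246]
 [ 0.894  0.225  0.944 -0.638  0.24 ]
 [ 0.814  0.213  0.892 -0.714  0.233]
 [ 0.734  0.199  0.833 -0.785  0.225]
 [ 0.654  0.183  0.77  -0.851  0.217]
 [ 0.574  0.167  0.701 -0.911  0.207]
 [ 0.494  0.15   0.628 -0.966  0.198]
 [ 0.414  0.131  0.551 -1.014  0.188]
 [ 0.334  0.112  0.47  -1.056  0.177]
 [ 0.254  0.092  0.387 -1.091  0.166]
 [ 0.174  0.072  0.3   -1.12   0.155]
 [ 0.094  0.051  0.212 -1.141  0.144]
 [ 0.014  0.029  0.123 -1.155  0.132]
 [ 0.     0.003  0.012 -0.203  0.13 ]]
```

Request:
carry_out(
  increments=[
    [0.15,0.6,-0.2,0],
    [0.26,1.09,-0.3,0],
    [0.25,1.07,-0.4,0],
    [0.25,1.03,-0.5,0],
    [0.24,1.0,-0.6,0],
    [0,0,0,0],
  ],
)

```text
time: 11.18
ee_pos: [0.5587, -0.0294, 0.2443]
tcp_rot: [-3.14, 0.002, -0.229]
wrist_force: [-0.3, 0.1, 0.5]
grip_width: 0.0003
grasp_force: 0.0
```

```bash
cat > lid.py <<'E'
from h import *
a,_,S=look('scene')
q=S[130:275,225:350].reshape(-1,3);q=q[np.isfinite(q[:,2])]-[.5616,-.0165,0]
x=q[:,0]*-.232-q[:,1]*.973;y=q[:,0]*.973-q[:,1]*.232;z=q[:,2]
for w in((-.12,-.06),(.07,.12)):
    for b in np.arange(-.12,.1,.02):
        k=(y>w[0])&(y<w[1])&(x>b)&(x<b+.02)&(z>.08)
        if k.sum()>3: print(w,b.round(2),k.sum(),np.percentile(z[k],[10,50,90]).round(3))
s=ctrl.get_state();e=s['ee_pos']-np.array([.5616,-.0165,0]);print(s['ee_pos'],s['wrist_force'],e[0]*-.232-e[1]*.973)
cv2.imwrite('pics/lid%.2f.png'%s['time'],cv2.resize(a[120:270,220:380,::-1],None,fx=4,fy=4))
E
python3 lid.py; ls pics
```

```text
(-0.12, -0.06) -0.08 67 [0.084 0.093 0.101]
(-0.12, -0.06) -0.06 34 [0.083 0.093 0.1  ]
(-0.12, -0.06) -0.04 47 [0.095 0.234 0.239]
(-0.12, -0.06) -0.02 68 [0.095 0.239 0.244]
(-0.12, -0.06) 0.0 24 [0.081 0.087 0.22 ]
(-0.12, -0.06) 0.02 24 [0.081 0.085 0.182]
(-0.12, -0.06) 0.04 44 [0.081 0.084 0.089]
(0.07, 0.12) -0.08 63 [0.087 0.097 0.102]
(0.07, 0.12) -0.06 48 [0.085 0.095 0.1  ]
(0.07, 0.12) -0.04 62 [0.093 0.233 0.237]
(0.07, 0.12) -0.02 68 [0.234 0.24  0.243]
(0.07, 0.12) 0.0 39 [0.083 0.093 0.225]
(0.07, 0.12) 0.02 36 [0.088 0.095 0.192]
(0.07, 0.12) 0.04 49 [0.082 0.085 0.161]
(0.07, 0.12) 0.06 26 [0.083 0.096 0.136]
(0.07, 0.12) 0.08 5 [0.107 0.11  0.113]
[ 0.55839477 -0.03055196  0.24446465] [ 0.50832248  0.32905197 -0.24418859] 0.014416166479660103
crop.png
lid11.23.png
s1.png
s2.png
scene0.png
t3.png
t4.png
top0.png
```

The depth puts the lid edge at z≈0.243, so the lid is at about 0.95 rad and following. Continuing the arc.

Request:
carry_out(
  increments=[
    [0.22,0.94,-0.64,0],
    [0.21,0.89,-0.71,0],
    [0.2,0.83,-0.79,0],
    [0.18,0.77,-0.85,0],
    [0.17,0.7,-0.91,0],
    [0.15,0.63,-0.97,0],
    [0.13,0.55,-1.0,0],
    [0.11,0.47,-1.05,0],
    [0.09,0.39,-1.1,0],
    [0,0,0,0],
  ],
)

```text
time: 12.07
ee_pos: [0.5725, 0.0302, 0.1629]
tcp_rot: [-3.141, 0.003, -0.231]
wrist_force: [-0.4, -0.4, 0.1]
grip_width: 0.0005
grasp_force: 0.0
```

```bash
python3 lid.py
```

```text
(-0.12, -0.06) -0.1 65 [0.128 0.136 0.147]
(-0.12, -0.06) -0.08 101 [0.086 0.14  0.146]
(-0.12, -0.06) -0.06 72 [0.137 0.14  0.509]
(-0.12, -0.06) -0.04 57 [0.129 0.134 0.138]
(-0.12, -0.06) -0.02 52 [0.127 0.129 0.132]
(-0.12, -0.06) 0.0 28 [0.122 0.125 0.129]
(-0.12, -0.06) 0.02 8 [0.117 0.12  0.123]
(-0.12, -0.06) 0.04 5 [0.114 0.115 0.117]
(0.07, 0.12) -0.1 66 [0.128 0.136 0.147]
(0.07, 0.12) -0.08 121 [0.09  0.14  0.146]
(0.07, 0.12) -0.06 68 [0.135 0.138 0.143]
(0.07, 0.12) -0.04 70 [0.13  0.134 0.137]
(0.07, 0.12) -0.02 65 [0.126 0.129 0.133]
(0.07, 0.12) 0.0 66 [0.122 0.125 0.129]
(0.07, 0.12) 0.02 62 [0.117 0.12  0.123]
(0.07, 0.12) 0.04 61 [0.113 0.116 0.118]
(0.07, 0.12) 0.06 55 [0.109 0.111 0.114]
(0.07, 0.12) 0.08 16 [0.103 0.108 0.11 ]
[0.57276228 0.02985112 0.16390708] [ 0.03549315  0.56154338 -0.35505716] -0.04768928607607729
```

Request:
carry_out(
  increments=[
    [0.07,0.3,-0.9,0],
    [0.05,0.2,-0.9,0],
    [0.03,0.1,-0.8,0],
    [0,0,-0.3,0],
    [0,0,-0.2,0],
    [0,0,0,0],
  ],
)

```text
time: 12.62
ee_pos: [0.5747, 0.035, 0.134]
tcp_rot: [3.142, 0.001, -0.232]
wrist_force: [0.3, 0.8, -0.8]
grip_width: 0.0005
grasp_force: 0.0
```

Request:
carry_out(
  increments=[
    [0,0,-0.2,0],
    [0,0,0,0],
  ],
)

```text
time: 12.78
ee_pos: [0.5749, 0.0348, 0.1324]
tcp_rot: [3.142, 0.0, -0.232]
wrist_force: [0.7, -0.5, 0.2]
grip_width: 0.0002
grasp_force: 0.0
```

Request:
carry_out(
  increments=[
    [0,0,-0.2,0],
    [0,0,0,0],
  ],
)

```text
time: 12.95
ee_pos: [0.575, 0.0349, 0.1305]
tcp_rot: [-3.142, -0.0, -0.232]
wrist_force: [0.2, 0.6, -0.1]
grip_width: 0.0004
grasp_force: 0.1
```

Request:
carry_out(
  increments=[
    [0,0,-0.2,0],
    [0,0,0,0],
  ],
)

```text
time: 13.12
ee_pos: [0.5751, 0.0349, 0.1303]
tcp_rot: [3.141, -0.001, -0.232]
wrist_force: [-6.2, -0.5, 17.5]
grip_width: 0.0002
grasp_force: 8.4
```

Request:
carry_out(
  increments=[
    [0,0,-0.2,0],
    [0,0,0,0],
  ],
)

```text
time: 13.28
ee_pos: [0.5752, 0.0349, 0.1301]
tcp_rot: [3.14, -0.002, -0.232]
wrist_force: [-12.5, -0.9, 33.7]
grip_width: 0.0005
grasp_force: 16.5
```

Request:
carry_out(
  increments=[
    [0,0,-0.1,0],
    [0,0,0,0],
    [0,0,0,0],
  ],
)

```text
time: 13.53
ee_pos: [0.5752, 0.0349, 0.13]
tcp_rot: [3.14, -0.002, -0.232]
wrist_force: [-15.7, -2.5, 39.9]
grip_width: 0.0003
grasp_force: 20.3
```

```bash
python3 lid.py
```

```text
(-0.12, -0.06) -0.1 66 [0.089 0.104 0.111]
(-0.12, -0.06) -0.08 69 [0.104 0.108 0.504]
(-0.12, -0.06) -0.06 104 [0.106 0.111 0.498]
(-0.12, -0.06) -0.04 71 [0.104 0.108 0.111]
(-0.12, -0.06) -0.02 43 [0.103 0.107 0.113]
(-0.12, -0.06) 0.0 28 [0.106 0.109 0.112]
(-0.12, -0.06) 0.02 17 [0.105 0.108 0.111]
(0.07, 0.12) -0.1 70 [0.091 0.104 0.11 ]
(0.07, 0.12) -0.08 80 [0.104 0.107 0.111]
(0.07, 0.12) -0.06 75 [0.104 0.108 0.11 ]
(0.07, 0.12) -0.04 75 [0.104 0.108 0.11 ]
(0.07, 0.12) -0.02 72 [0.103 0.108 0.111]
(0.07, 0.12) 0.0 73 [0.105 0.108 0.111]
(0.07, 0.12) 0.02 68 [0.105 0.107 0.111]
(0.07, 0.12) 0.04 70 [0.104 0.108 0.112]
(0.07, 0.12) 0.06 66 [0.104 0.108 0.11 ]
(0.07, 0.12) 0.08 17 [0.101 0.106 0.107]
[0.57520809 0.03488688 0.12996724] [-14.98215677  -1.08984391  40.84483817] -0.053156509110697664
```

The lid is level at z=0.108, so it is shut. I retreat straight up and check.

Request:
carry_out(
  increments=[
    [0,0,0.5,0],
    [0,0,1.5,0],
    [0,0,3,0],
    [0,0,4,0],
    [0,0,4,0],
    [0,0,4,0],
    [0,-4,0,0],
    [0,-4,0,0],
    [0,-4,0,0],
    [0,0,0,0],
  ],
)

```text
time: 14.42
ee_pos: [0.5743, -0.0956, 0.295]
tcp_rot: [3.136, -0.0, -0.243]
wrist_force: [0.2, -1.9, -0.4]
grip_width: 0.0003
grasp_force: 0.0
```

```bash
python3 lid.py|tail -1; ls pics/lid*
```

```text
[ 0.57443052 -0.09104617  0.29495709] [-0.0222333   0.01910226 -1.09352434] 0.06955674630326814
pics/lid11.23.png
pics/lid12.12.png
pics/lid13.58.png
pics/lid14.47.png
```

View pics/lid14.47.png

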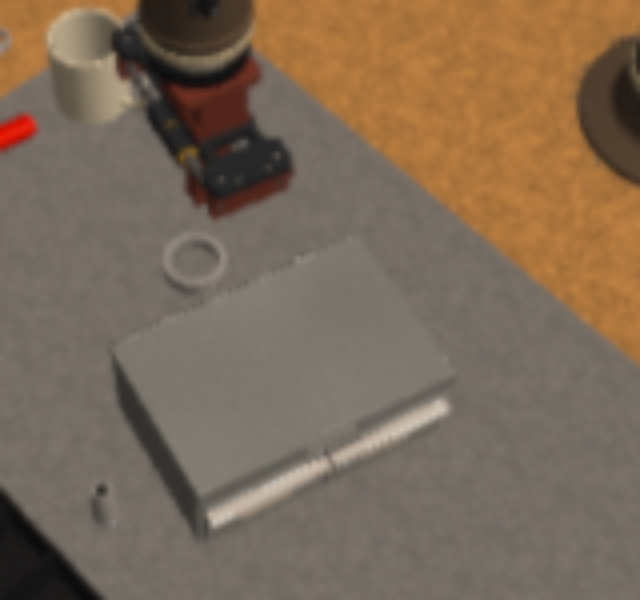

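The lid is flat and shut, and both lips are flush at (265,490) and (390,435). The arm is clear and the bystanders are in place.

```bash
python3 -c "
from cell import ctrl
print(ctrl.sign_off())"
```

```text
the job is handed in; nothing more can be done
None
```

Both drawers were pushed home and then the lid was shut, with the arm clear of everything when I handed the job in at about 14.5 s; the hand-in returned no verdict, and the bearings could not be seen once the drawers were closed.

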